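Load a slide carrier under the leaf spring of a microscope stage

ROBOT

A 6-joint arm with a two-finger parallel gripper is mounted at the origin on the work surface. World frame = base frame: x ahead of the robot, y to its left, z up, the work surface at z = 0. Lengths are in m, angles in rad, forces in N, time in s.
With the tool pointing down it reaches from about 0.35 to 0.85 m from the base axis. Payload 8.1 kg.
Tool frame: the origin (TCP) lies at the very end of the fingers, on their centre line; the grasp point (between the pads) lies robot.hold_point_z behind it (robot.hold_point_z is the distance from the TCP to the grasp point, in m); z points along the fingers, y is the direction in which the jaws open and shut (so a half turn about z gives the same grasp; the last joint's range is limited). The gripper opens to 93 mm and grips with 3 to 60 N. Pads are 15 mm wide; open, the fingers measure 128 mm over their backs; the gripper's body (75 mm by 188 mm) begins 65 mm behind the grasp point.
Start: joints at [-1.24, 0.13, 1.488, -0, 1.523, -0.085], TCP at [0.242, -0.549, 0.219] pointing down, gripper open.
Joint ranges: [-2.96, 2.96], [-0.89, 2.26], [0.02, 2.5], [-1.34, 4.48], [0, 2.73], [-2.66, 2.66]. Speed limits (rad/s): [2.39, 2.39, 2.79, 3.14, 3.14, 3.14].

INTERFACE

Orientations are given as a rotation vector (axis times angle).
In Python, from plant import robot, cams gives the robot as it stands. The module is installed in compiled form; this text tells all that it offers.
- The arm moves only by the tool step_arm, never from a script. Its argument "deltas" is a list of rows, each an object with "offset": the shift along the tool's x, y, z in cm, a list of three; "roll": the turn about the tool's z in rad. In form: [{"offset": [x, y, z], "roll": roll}, ...]. A call has 1 to 12 rows; each row shifts and turns the commanded pose from where the row before left it, along the tool's axes as they then stand; what a row does not reach is not made up. A row lasts 1/8 s, in which the tool goes at most 62.5 mm and 10.7 degrees, less where a joint would pass 70% of its speed; a pose out of reach is approached as far as the arm can. A call with a gripper value outside its range is refused whole. "fingers" is the finger opening in cm, from 0 to 9.3, set as the call begins (left out, the last holds). The fingers move at their own pace and stop on an object; "grip_force" is the grip in N (left out, the last holds). Time passes only in rows, so rows that do not move let the fingers close. It gives the time, the measured TCP pose, the force and the opening at its end, in the units of the state.
- robot.read_state(): the state, without advancing time (a new reading comes with each control period).
- cams.read_camera(name): name is "side" or "top" or "wrist"; returns a dict with "pixels" (420x560x3 uint8, red, green, blue), "fx", "fy", "cx", "cy" (pixels), "extrinsics" (4x4, takes a point from world to camera coordinates). Camera axes: x right, y down, z forward; pixel columns grow to the right and rows downward; lengths in m; the calibration is good to about 2 mm. A picture is of the moment at which its call begins. There is no depth.
- robot.close_job(): hands the job in, once; it reports no verdict.
Trained networks look in a picture, given as the dict that the camera call returned (one of the last four; its "shot" number tells which), for a name from the list of things; names that differ only in an ending like _2 or _b are one class to them, and where a whole thing is asked for, a point or a joint stands for the part that bears it (a point fixed in the world has none). Each returns a list of dicts, best first, with "score" (0 to 1); they miss things now and then, are a little off and sometimes report something else, mostly with a low value. They report only what shows in the picture. A call takes as long as a camera call.
- cams.boxes_of(picture, thing): "xy" ([column, row] in pixels, amid what is visible of it).
- cams.silhouettes(picture, thing): "mask" (420x560 bool, what is visible of it) and "xy" ([column, row] in pixels, amid what is visible of it).
- cams.pinpoint(picture, thing): "xy" ([column, row] in pixels: a listed point, or the origin of a listed thing).
The state is a dict: "t": time; "q": joint angles; "dq": joint speeds; "joint_torque": joint torques, N m; "tool_pos": TCP position; "orientation": TCP orientation; "force": force on the tool from outside, world axes, zero at the start; "wrist_torque": the same for the moment, N m; "opening": finger opening in m.
Only numpy, scipy, OpenCV 4.12 (cv2) and the standard library are available. Lean on these libraries where they do the work, as an engineer would, in place of code of your own. Each camera call takes 0.05 s, during which the arm holds its last target. There are 200 camera calls.

TASK

Load the slide carrier into the microscope stage with a fingertip: press firmly down on the carrier's thumb rest until the sprung table under it bottoms out, and keep pressing while you slide the carrier forward under the gate bar and its leaf spring, until it stops fully home against the end stop and the table has sprung up behind it; then let go. Press only on the carrier, not on the table, never grip, lift or tip it, and leave the bottle, dish, objective and timer where they stand.

Things in the scene. Friction and masses are not known exactly. Their poses are not given: they have to be found in the camera images.
- stage: Fixed slide-loading stage: black base 244 x 116 mm, aluminium side rails 12 mm thick, 92 mm apart, tops 29.5 mm above the bench. Origin: centre of its underside, on the bench. +x = direction in which the carrier slides in, z up. Along x: sprung table -118 to -14 mm, then fixed bed (top 20 mm high); gate bar at 46 to 58 mm; end stop face at 100 mm (top 38 mm high).
- gate (a point): Middle of the lower edge of the gate bar's near face, 38 mm above the bench; same axes as the stage. The bar spans the bed, 12 mm thick, top 50.5 mm above the bench. It is too low for the carrier while the table is up; pressed down to the bed, the carrier passes with 2 mm to spare.
- load_table: Dark steel sprung table 104 x 88 mm before the gate, moving only up and down. Origin: centre of its top, 26 mm above the bench when up, 19.7 mm when bottomed. Carries the carrier at the start. 5.6 N starts it moving, 8 N bottoms it (carrier's weight included); 10 to 20 N on the thumb rest keeps the carrier flat all the way. When the carrier is fully home it springs up just behind the carrier's rear edge.
- leaf_spring (a joint): Angle (rad) of the steel leaf spring, 26 mm wide and 33 mm long, hinged on the far face of the gate bar and trailing down and forward over the bed. 0 = free (its tip 30 mm above the bench), about 0.15 when it rests on the carrier's deck. It presses on the deck with about 4 N and drags on it.
- carrier: Loose metal slide carrier, about 0.25 kg, 110 mm long (x), 88 mm wide (y), 2 mm play to each rail. Origin: centre of its underside, 26 mm above the bench at the start; +x = its front, towards the gate. Hollow front deck (x -13 to 55 mm) 16 mm thick, with two glass slides; solid steel thumb rest (x -55 to -13 mm) 11 mm thick, so a 5 mm step at x -13 mm faces rearward for a fingertip to push on.
- thumb_rest (a point): Middle of the thumb rest's top face on the carrier (42 mm long, 88 mm wide, ribbed), 34 mm behind the carrier's origin; the step stands 21 mm in front of this point. 37 mm above the bench at the start, 31 mm when pressed down.
- home (a point): Where the carrier's origin is when it is fully home: on the bed (20 mm above the bench), 45 mm in front of the stage's origin, same axes as the stage.
- bottle: Bystander: amber glass bottle 52 mm across, 110 mm tall. Origin at the centre of its underside.
- dish: Bystander: clear round dish 84 mm across, 18 mm high. Origin at the centre of its underside.
- objective: Bystander: black and steel microscope objective 32 mm across, 50 mm tall. Origin at the centre of its underside.
- timer: Bystander: yellow rounded timer 55 x 55 x 35 mm. Origin at the centre of its underside.

How it is judged:
By the outcome, as a careful person would: the job done as asked, in the order asked, and still so for the second after the job is handed in, with the robot touching nothing.
It also fails if it takes over 48 s, if anything falls off the work surface, if the arm or the gripper's body presses on something with over 40 N, if the wrist force passes 120 N, or if a joint passes its speed limit or range.

## Working session

There is one attempt and no reset: what is moved stays moved. The work goes in short steps, Python scripts to look and compute and a tool call to move; the robot and the scene stay as the last step left them, time stands still between calls to the robot, and variables do not carry over. Pictures are saved under pics/ and viewed, about 8 in all and at most 12, crops included, and the job is handed in when it is done.

Besides the shell and the picture viewer there is one more tool, called after ">>>" in YAML: its name, and indented under it one key for each argument. step_arm: Moves the arm, as the interface text tells. Its arguments: {"type":"object","properties":{"deltas":{"type":"array"},"fingers":{"type":"number"},"grip_force":{"type":"number"}},"required":["deltas"]}

```bash
mkdir -p pics; cat > h.py <<'E'
import numpy as np, cv2
from plant import robot, cams
from scipy.optimize import least_squares
def tri(obs):
    # obs: list of (pic, xy); triangulate
    A=[]
    for p,xy in obs:
        K=np.array([[p['fx'],0,p['cx']],[0,p['fy'],p['cy']],[0,0,1]]);P=K@np.array(p['extrinsics'])[:3]
        A+= [xy[0]*P[2]-P[0], xy[1]*P[2]-P[1]]
    v=np.linalg.svd(np.array(A))[2][-1]; return v[:3]/v[3]
def onz(p,xy,z):
    E=np.array(p['extrinsics']);R,t=E[:3,:3],E[:3,3]
    d=R.T@np.array([(xy[0]-p['cx'])/p['fx'],(xy[1]-p['cy'])/p['fy'],1]);c=-R.T@t
    return c+d*(z-c[2])/d[2]
def proj(p,X):
    E=np.array(p['extrinsics']);c=E[:3,:3]@np.array(X)+E[:3,3]
    return np.array([p['fx']*c[0]/c[2]+p['cx'],p['fy']*c[1]/c[2]+p['cy']])
def save(p,n): cv2.imwrite('pics/'+n+'.png',p['pixels'][:,:,::-1])
E
python3 - <<'E'
from h import *
np.set_printoptions(precision=4,suppress=True)
s=robot.read_state();print(s, robot.hold_point_z)
Z=dict(stage=0,gate=.038,load_table=.026,carrier=.026,thumb_rest=.037,home=.020,bottle=0,dish=0,objective=0,timer=0)
P={n:cams.read_camera(n) for n in('top','side','wrist')}
for n,p in P.items(): save(p,n+'0'); print(n,np.linalg.inv(p['extrinsics'])[:3,3])
for k,z in Z.items():
    for n,p in P.items():
        r=cams.pinpoint(p,k)
        for q in r[:1]: print(k,n,np.round(q['xy'],1),round(q['score'],2),onz(p,q['xy'],z))
import numpy as np
cv2.imwrite('pics/both.png',cv2.resize(np.hstack([P['top']['pixels'],P['side']['pixels']])[:,:,::-1],(800,300)))
E
```

```text
{'t': 0.0, 'q': array([-1.2404,  0.1312,  1.4893,  0.    ,  1.523 , -0.0854]), 'dq': array([-0.0019,  0.0007,  0.0017, -0.0015, -0.0018, -0.0025]), 'joint_torque': array([ -0.0005, -55.9852, -49.1754,   0.0766,   0.0353,  -0.0001]), 'tool_pos': array([ 0.2422, -0.5483,  0.2176]), 'orientation': array([-3.0721, -0.6481,  0.0003]), 'force': array([-0.6715, -0.1514,  1.0162]), 'wrist_torque': array([-0.0593, -0.023 , -0.0488]), 'opening': 0.09309061985460237} 0.0188
top [0.5438 0.0301 0.9135]
side [ 0.3595 -0.4039  0.7077]
wrist [ 0.3176 -0.5159  0.3836]
stage top [253.5 251.2] 0.68 [0.5057 0.0898 0.    ]
stage side [235.4 226.5] 0.62 [0.5039 0.0931 0.    ]
gate top [259. 227.] 0.81 [0.5502 0.0779 0.038 ]
gate side [257.3 211. ] 0.61 [0.5514 0.0825 0.038 ]
carrier top [237.7 274.4] 0.82 [0.4651 0.1162 0.026 ]
carrier side [211.6 216. ] 0.61 [0.4651 0.1214 0.026 ]
thumb_rest top [232.6 291.5] 0.93 [0.4359 0.1239 0.037 ]
thumb_rest side [196.9 219.2] 0.86 [0.434  0.1185 0.037 ]
home top [262.9 226.2] 0.81 [0.5519 0.0718 0.02  ]
home side [257.5 221.6] 0.66 [0.5454 0.0702 0.02  ]
bottle top [188.5 167.2] 0.97 [0.6616 0.2128 0.    ]
bottle side [277.4 165.1] 0.59 [0.6621 0.2138 0.    ]
dish top [330.2 319.1] 0.97 [ 0.3824 -0.052   0.    ]
dish side [209.5 307.2] 0.93 [ 0.3909 -0.0538  0.    ]
objective top [159.  248.8] 0.59 [0.509  0.2656 0.    ]
timer top [351.3 227.4] 0.73 [ 0.5507 -0.0909  0.    ]
timer side [297.  292.3] 0.58 [ 0.5483 -0.0988  0.    ]
```

View pics/top0.png

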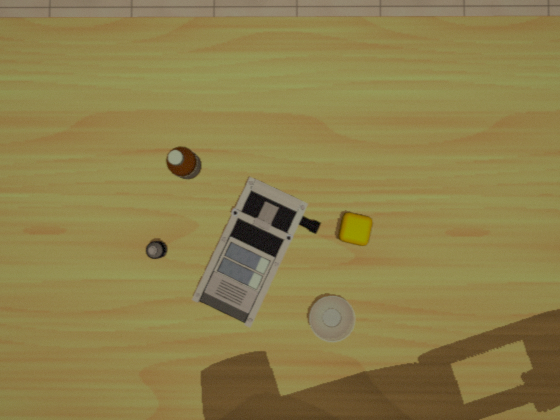

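View pics/side0.png

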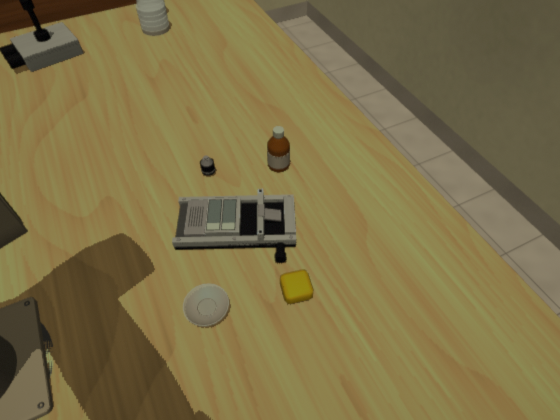

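Top view: stage at about column 250, row 252, turned about -25°, with the carrier on the table, the gate at (262, 222) and a dark table strip behind the carrier. Side view: same layout, with the bystanders well clear. Next I fit the stage and carrier outlines.

```bash
cat >> h.py <<'E'
def T(pose,pts):
    x,y,a=pose;pts=np.array(pts,float);c,s=np.cos(a),np.sin(a)
    return np.c_[x+c*pts[:,0]-s*pts[:,1],y+s*pts[:,0]+c*pts[:,1],pts[:,2]]
def box(x0,x1,w,z): return [[x0,-w,z],[x1,-w,z],[x1,w,z],[x0,w,z]]
E
python3 - <<'E'
from h import *
np.set_printoptions(precision=4,suppress=True)
p=cams.read_camera('top');q=cams.read_camera('side')
for n,pic in(('top',p),('side',q)):
  for k in('stage','carrier','load_table'):
    r=cams.silhouettes(pic,k)
    if not r: continue
    m=r[0]['mask'].astype(np.uint8);c=max(cv2.findContours(m,0,1)[0],key=cv2.contourArea)
    R=cv2.minAreaRect(c);b=cv2.boxPoints(R)
    z={'stage':.0295,'carrier':.040,'load_table':.026}[k]
    W=np.array([onz(pic,v,z) for v in b]);print(n,k,round(r[0]['score'],2),R,'\n',W[:,:2],W.mean(0)[:2])
# overlay guess
I=cv2.resize(p['pixels'][160:340,160:360,::-1],None,fx=4,fy=4,interpolation=cv2.INTER_CUBIC)
corn=np.array([onz(p,v,.0295)[:2] for v in((250,179),(307,205),(250,325),(194,298))])
c=corn.mean(0);d=(corn[0]+corn[1]-corn[2]-corn[3]);a=np.arctan2(d[1],d[0])
print('hand',c,a,np.linalg.norm(d)/2)
pose=(*c,a)
def draw(pts,col):
    u=np.array([proj(p,X) for X in T(pose,pts)]);u=((u-[160,160]+.5)*4).astype(int);cv2.polylines(I,[u],True,col,1)
draw(box(-.122,.122,.058,.0295),(0,0,255))
draw(box(.046,.058,.058,.0505),(0,255,0))
draw(box(-.048-.055,-.048-.013,.044,.037),(255,0,0))
draw(box(-.048-.013,-.048+.055,.044,.042),(255,0,255))
cv2.imwrite('pics/ov.png',I[:600])
E
```

```text
top stage 0.85 ((257.2000427246094, 254.6000213623047), (84.9705810546875, 137.74179077148438), 26.56505012512207) 
 [[ 0.4242  0.2037]
 [ 0.6459  0.0954]
 [ 0.5779 -0.0418]
 [ 0.3583  0.0673]] [0.5016 0.0812]
top carrier 0.7 ((239.33995056152344, 274.2776184082031), (50.45695114135742, 63.86956024169922), 25.20112419128418) 
 [[0.4342 0.1761]
 [0.5364 0.129 ]
 [0.4989 0.0477]
 [0.3973 0.095 ]] [0.4667 0.112 ]
top load_table 0.75 ((258.4224548339844, 255.0467071533203), (86.25527954101562, 137.2699737548828), 25.277719497680664) 
 [[ 0.4211  0.2013]
 [ 0.6452  0.0979]
 [ 0.5791 -0.0434]
 [ 0.3571  0.0608]] [0.5006 0.0792]
side stage 0.9 ((235.66770935058594, 221.27406311035156), (121.76777648925781, 70.23249816894531), 7.334379196166992) 
 [[ 0.3659  0.0801]
 [ 0.4386  0.2469]
 [ 0.6554  0.0887]
 [ 0.559  -0.0549]] [0.5047 0.0902]
side carrier 0.58 ((212.10986328125, 216.68585205078125), (38.046356201171875, 57.104000091552734), 88.02507019042969) 
 [[0.4256 0.1799]
 [0.5342 0.1317]
 [0.4984 0.0416]
 [0.3973 0.0869]] [0.4639 0.11  ]
side load_table 0.65 ((181.04998779296875, 219.1499786376953), (8.34386157989502, 34.78965759277344), 8.130102157592773) 
 [[0.3814 0.1079]
 [0.4179 0.1885]
 [0.4325 0.1776]
 [0.3952 0.0979]] [0.4068 0.143 ]
hand [0.5065 0.0936] -0.4353374188025948 0.23611289586875045
```

View pics/ov.png

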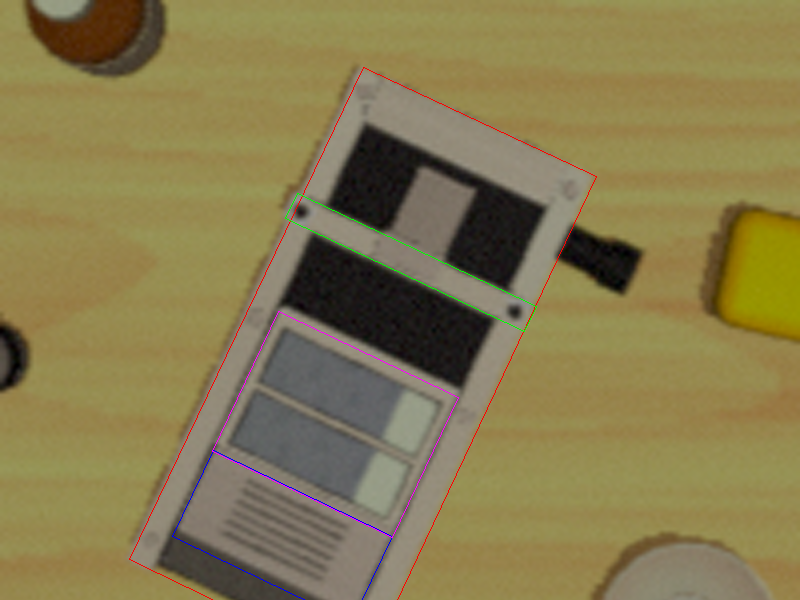

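Overlay: the fit matches the rails, gate (green) and carrier step (pink/blue). I take the stage at (0.5065, 0.0936), yaw -0.435, with the carrier 48 mm behind its origin. I'll move above the thumb rest now.

>>> step_arm:
  deltas:
    - {"offset": [3.78,-4.46,0],"roll": 0}
    - {"offset": [3.78,-4.46,0],"roll": 0}
    - {"offset": [3.78,-4.46,0],"roll": 0}
    - {"offset": [3.78,-4.46,0],"roll": 0}
    - {"offset": [3.78,-4.46,0],"roll": 0}
    - {"offset": [3.78,-4.46,0],"roll": 0}
    - {"offset": [3.78,-4.46,0],"roll": 0}
    - {"offset": [3.78,-4.46,0],"roll": 0}
    - {"offset": [3.78,-4.46,0],"roll": 0}
    - {"offset": [3.78,-4.46,0],"roll": 0}
    - {"offset": [3.78,-4.46,0],"roll": 0}
    - {"offset": [3.78,-4.46,0],"roll": 0}
  fingers: 0
  grip_force: 10

```text
t: 3.55
tool_pos: [0.4415, 0.1261, 0.219]
orientation: [3.074, 0.649, 0.002]
force: [1.3, -0.7, 0.5]
opening: 0.0002
```

>>> step_arm:
  deltas:
    - {"offset": [0,0,0],"roll": 0.17}
    - {"offset": [0,0,0],"roll": 0.17}
    - {"offset": [0,0,0],"roll": 0.17}
    - {"offset": [0,0,0],"roll": 0.17}
    - {"offset": [0,0,0],"roll": 0.17}
    - {"offset": [0,0,0],"roll": 0}
    - {"offset": [0,0,0],"roll": 0}

```text
t: 4.42
tool_pos: [0.4412, 0.124, 0.2187]
orientation: [-3.069, 0.671, -0.0]
force: [-0.4, 0.1, 0.0]
opening: 0.0007
```

```bash
python3 - <<'E'
from h import *
np.set_printoptions(precision=4,suppress=True)
w=cams.read_camera('wrist');save(w,'w1')
pose=(.5065,.0936,-.4353)
def st(X): 
    d=X[:2]-np.array(pose[:2]);c,s=np.cos(pose[2]),np.sin(pose[2]);return np.array([c*d[0]+s*d[1],-s*d[0]+c*d[1]])
for k,z in dict(gate=.038,carrier=.026,thumb_rest=.037,home=.02).items():
    for r in cams.pinpoint(w,k)[:1]: X=onz(w,r['xy'],z);print(k,r['xy'],r['score'],X,st(X))
s=robot.read_state();print(s['tool_pos'],st(s['tool_pos']),s['orientation'],s['q'])
I=w['pixels'][:,:,::-1].copy()
for b,col in((box(-.122,.122,.058,.0295),(0,0,255)),(box(.046,.058,.058,.0505),(0,255,0)),(box(-.103,-.061,.044,.037),(255,0,0)),(box(-.061,.007,.044,.042),(255,0,255))):
    cv2.polylines(I,[np.array([proj(w,X) for X in T(pose,b)]).astype(int)],True,col,1)
cv2.imwrite('pics/w1o.png',I)
E
```

```text
carrier [281.3, 167.0] 0.92 [0.4638 0.1114 0.026 ] [-0.0462 -0.0018]
thumb_rest [283.8, 204.7] 0.81 [0.4305 0.124  0.037 ] [-0.0818 -0.0045]
home [276.1, 69.5] 0.93 [0.5478 0.0784 0.02  ] [0.0438 0.0036]
[0.4412 0.1239 0.2187] [-0.072 -0.   ] [-3.0682  0.675  -0.0001] [ 0.1619 -0.2629  1.8641  0.      1.5403  2.1658]
```

View pics/w1o.png

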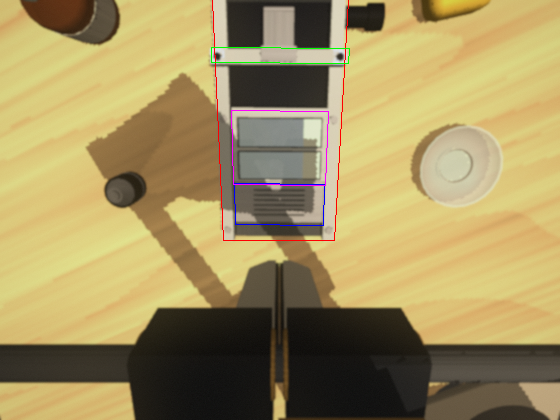

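The wrist overlay agrees with the fit to about 1 mm. The gate is at row 55 and the thumb rest around (279, 204), with the tip on the centreline. Next I descend.

>>> step_arm:
  deltas:
    - {"offset": [0,0,4.2],"roll": 0}
    - {"offset": [0,0,4.2],"roll": 0}
    - {"offset": [0,0,4.2],"roll": 0}
    - {"offset": [0,0,3.2],"roll": 0}
    - {"offset": [0,0,0.8],"roll": 0}
    - {"offset": [0,0,0.4],"roll": 0}
    - {"offset": [0,0,0],"roll": 0}
    - {"offset": [0,0,0],"roll": 0}

```text
t: 5.68
tool_pos: [0.4422, 0.1241, 0.05]
orientation: [-3.067, 0.676, -0.003]
force: [-1.1, -0.1, 0.3]
opening: 0.0004
```

```bash
python3 - <<'E'
from h import *
s=robot.read_state();print(s['t'],s['tool_pos'],s['force'],s['orientation'])
q=cams.read_camera('side');save(q,'s2');w=cams.read_camera('wrist');save(w,'w2')
cv2.imwrite('pics/m2.png',np.hstack([cv2.resize(q['pixels'][140:280,140:320],(540,420)),w['pixels'][:,150:410]])[:,:,::-1])
E
```

```text
5.675 [0.44222318 0.12413347 0.04998139] [-1.11936667 -0.13344123  0.33107043] [-3.06707706  0.67632257 -0.00326081]
```

View pics/m2.png

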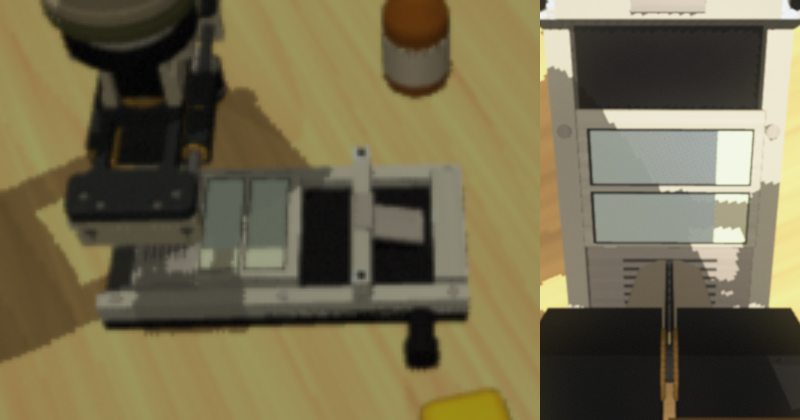

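The tip is over the ribs, centred, about 6 mm behind the step (step at row 247, tip at row 262 in the wrist crop). Now I press down gently.

>>> step_arm:
  deltas:
    - {"offset": [0,0,0.5],"roll": 0}
    - {"offset": [0,0,0.4],"roll": 0}
    - {"offset": [0,0,0.2],"roll": 0}
    - {"offset": [0,0,0.2],"roll": 0}
    - {"offset": [0,0,0.1],"roll": 0}
    - {"offset": [0,0,0.1],"roll": 0}
    - {"offset": [0,0,0],"roll": 0}

```text
t: 6.65
tool_pos: [0.441, 0.1239, 0.0336]
orientation: [3.068, -0.677, -0.0]
force: [-2.8, -0.4, 4.6]
opening: 0.0006
```

>>> step_arm:
  deltas:
    - {"offset": [0,0,0.1],"roll": 0}
    - {"offset": [0,0,0.1],"roll": 0}
    - {"offset": [0,0,0],"roll": 0}

```text
t: 7.02
tool_pos: [0.4412, 0.124, 0.0317]
orientation: [-3.068, 0.677, -0.0]
force: [-3.7, -0.8, 5.2]
opening: 0.0003
```

>>> step_arm:
  deltas:
    - {"offset": [0,0,0.05],"roll": 0}
    - {"offset": [0,0,0.05],"roll": 0}
    - {"offset": [0,0,0],"roll": 0}

```text
t: 7.4
tool_pos: [0.4412, 0.124, 0.0311]
orientation: [3.068, -0.677, -0.0]
force: [-7.0, -0.5, 9.9]
opening: 0.0003
```

>>> step_arm:
  deltas:
    - {"offset": [0,0,0.05],"roll": 0}
    - {"offset": [0,0,0],"roll": 0}

```text
t: 7.65
tool_pos: [0.4412, 0.124, 0.031]
orientation: [3.068, -0.677, -0.0]
force: [-8.4, -1.7, 14.4]
opening: -0.0001
```

The table has bottomed (z stays at 31.0 mm, force 14 N). I start the slide.

>>> step_arm:
  deltas:
    - {"offset": [0.2,0,0],"roll": 0}
    - {"offset": [0.2,0,0],"roll": 0}
    - {"offset": [0.2,0,0],"roll": 0}
    - {"offset": [0.2,0,0],"roll": 0}

```text
t: 8.15
tool_pos: [0.4482, 0.1216, 0.031]
orientation: [-3.066, 0.676, 0.002]
force: [-8.8, 4.1, 14.8]
opening: 0.0009
```

>>> step_arm:
  deltas:
    - {"offset": [0.25,0,0],"roll": 0}
    - {"offset": [0.25,0,0],"roll": 0}
    - {"offset": [0.25,0,0],"roll": 0}
    - {"offset": [0.25,0,0],"roll": 0}

```text
t: 8.65
tool_pos: [0.4574, 0.1175, 0.031]
orientation: [-3.066, 0.676, 0.001]
force: [-9.5, 3.8, 14.9]
opening: 0.0007
```

```bash
python3 - <<'E'
from h import *
w=cams.read_camera('wrist');q=cams.read_camera('side')
cv2.imwrite('pics/m3.png',np.hstack([cv2.resize(q['pixels'][140:280,140:320],(540,420)),w['pixels'][:,150:410]])[:,:,::-1])
s=robot.read_state();print(s['t'],s['tool_pos'],s['force'])
E
```

```text
8.75 [0.45767618 0.11732678 0.03107242] [-7.07481933  3.92142583 12.84239841]
```

View pics/m3.png

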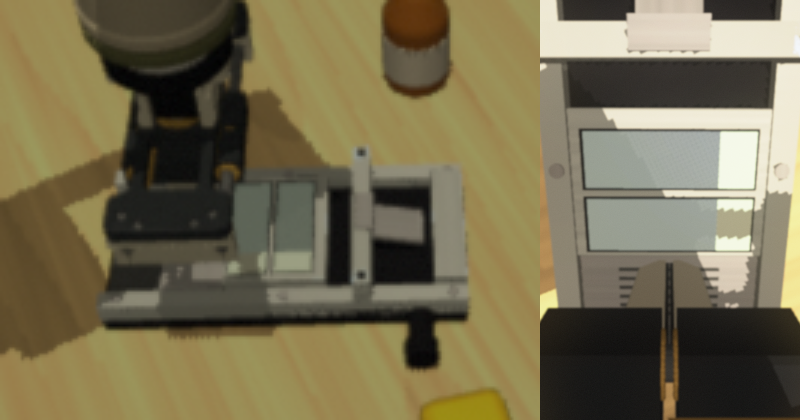

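The carrier is moving with the fingertip, flat, its front still short of the gate. I carry on.

>>> step_arm:
  deltas:
    - {"offset": [0.25,0,0.01],"roll": 0}
    - {"offset": [0.25,0,0],"roll": 0}
    - {"offset": [0.25,0,0],"roll": 0}
    - {"offset": [0.25,0,0],"roll": 0}
    - {"offset": [0.25,0,0],"roll": 0}
    - {"offset": [0.25,0,0],"roll": 0}

```text
t: 9.5
tool_pos: [0.4709, 0.1113, 0.0312]
orientation: [-3.066, 0.676, 0.002]
force: [-10.6, 4.6, 18.4]
opening: 0.0005
```

>>> step_arm:
  deltas:
    - {"offset": [0.25,0,0],"roll": 0}
    - {"offset": [0.25,0,0],"roll": 0}
    - {"offset": [0.25,0,0],"roll": 0}
    - {"offset": [0.25,0,0],"roll": 0}

```text
t: 10.0
tool_pos: [0.4801, 0.1071, 0.0312]
orientation: [-3.066, 0.676, 0.001]
force: [-10.8, 4.8, 17.7]
opening: 0.0001
```

>>> step_arm:
  deltas:
    - {"offset": [0.25,0,-0.01],"roll": 0}
    - {"offset": [0.25,0,-0.01],"roll": 0}
    - {"offset": [0.25,0,0],"roll": 0}
    - {"offset": [0.25,0,0],"roll": 0}

```text
t: 10.5
tool_pos: [0.4891, 0.1028, 0.0312]
orientation: [-3.066, 0.676, 0.001]
force: [-10.3, 4.3, 15.0]
opening: 0.0005
```

```bash
python3 - <<'E'
from h import *
w=cams.read_camera('wrist');q=cams.read_camera('side')
cv2.imwrite('pics/m4.png',np.hstack([cv2.resize(q['pixels'][140:280,140:320],(540,420)),w['pixels'][:,150:410]])[:,:,::-1])
s=robot.read_state();print(s['t'],s['tool_pos'],s['force'])
E
```

```text
10.6 [0.48947981 0.10258103 0.03124927] [-7.6327424   4.10117288 13.71004918]
```

View pics/m4.png

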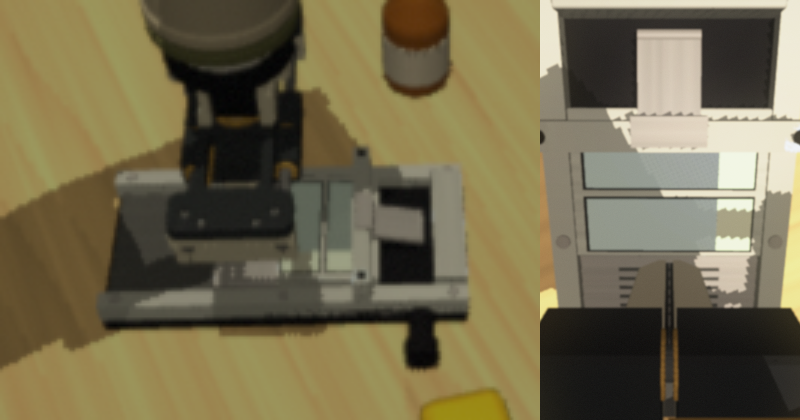

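The carrier front has passed cleanly under the gate bar and no slip shows. The leaf contact comes next.

>>> step_arm:
  deltas:
    - {"offset": [0.25,0,-0.005],"roll": 0}
    - {"offset": [0.25,0,0],"roll": 0}
    - {"offset": [0.25,0,0],"roll": 0}
    - {"offset": [0.25,0,0],"roll": 0}

```text
t: 11.1
tool_pos: [0.4972, 0.0989, 0.0312]
orientation: [-3.066, 0.676, 0.005]
force: [-14.6, 6.1, 22.6]
opening: 0.0005
```

>>> step_arm:
  deltas:
    - {"offset": [0.25,0,0],"roll": 0}
    - {"offset": [0.25,0,0],"roll": 0}
    - {"offset": [0.25,0,0],"roll": 0}
    - {"offset": [0.25,0,0],"roll": 0}

```text
t: 11.6
tool_pos: [0.5041, 0.0958, 0.0312]
orientation: [-3.066, 0.675, 0.012]
force: [-24.2, 10.5, 32.1]
opening: 0.0005
```

>>> step_arm:
  deltas:
    - {"offset": [0,0,-0.04],"roll": 0}
    - {"offset": [0,0,0],"roll": 0}

```text
t: 11.85
tool_pos: [0.5047, 0.0956, 0.0312]
orientation: [-3.066, 0.675, 0.01]
force: [-19.5, 10.4, 24.6]
opening: 0.0006
```

```bash
python3 - <<'E'
from h import *
w=cams.read_camera('wrist');q=cams.read_camera('side')
cv2.imwrite('pics/m5.png',np.hstack([cv2.resize(q['pixels'][140:280,140:320],(540,420)),w['pixels'][:,150:410]])[:,:,::-1])
s=robot.read_state();print(s['t'],s['tool_pos'],s['force'],s['wrist_torque'])
E
```

```text
11.95 [0.50464681 0.09559753 0.03120547] [-20.4238878    9.16854995  24.74718719] [ 1.89232829  3.74670911 -0.05871708]
```

View pics/m5.png

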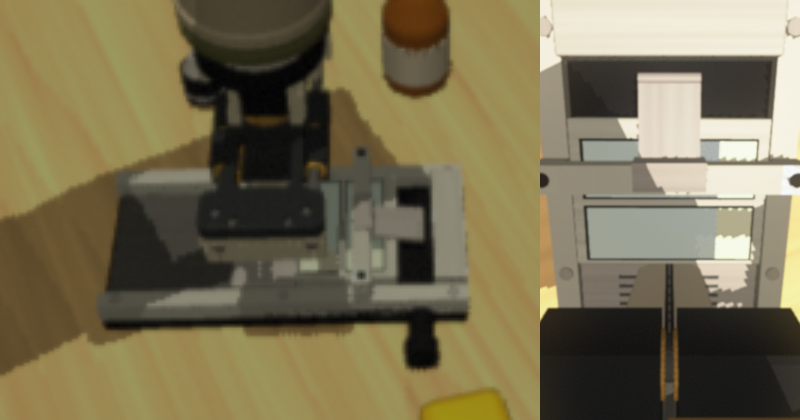

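The leaf lies on the deck and the carrier is flat. The tip has closed up on the step. I trim the pressure and go on.

>>> step_arm:
  deltas:
    - {"offset": [0,0,-0.03],"roll": 0}
    - {"offset": [0.1,0,-0.02],"roll": 0}
    - {"offset": [0.15,0,0],"roll": 0}
    - {"offset": [0.2,0,0],"roll": 0}

```text
t: 12.45
tool_pos: [0.5087, 0.0934, 0.0313]
orientation: [-3.066, 0.675, 0.01]
force: [-17.4, 8.0, 18.3]
opening: 0.0006
```

>>> step_arm:
  deltas:
    - {"offset": [0.2,0,-0.01],"roll": 0}
    - {"offset": [0.2,0,-0.01],"roll": 0}
    - {"offset": [0.2,0,0],"roll": 0}
    - {"offset": [0.2,0,0],"roll": 0}

```text
t: 12.95
tool_pos: [0.5165, 0.0896, 0.0312]
orientation: [-3.067, 0.676, 0.008]
force: [-14.5, 6.2, 14.1]
opening: -0.0
```

>>> step_arm:
  deltas:
    - {"offset": [0.2,0,0],"roll": 0}
    - {"offset": [0.2,0,0],"roll": 0}
    - {"offset": [0.2,0,0],"roll": 0}

```text
t: 13.32
tool_pos: [0.5209, 0.0876, 0.0313]
orientation: [-3.067, 0.675, 0.011]
force: [-12.7, 5.9, 13.6]
opening: 0.0007
```

>>> step_arm:
  deltas:
    - {"offset": [0.2,0,0.005],"roll": 0}
    - {"offset": [0.2,0,0],"roll": 0}
    - {"offset": [0.2,0,0],"roll": 0}

```text
t: 13.7
tool_pos: [0.5264, 0.085, 0.0312]
orientation: [-3.067, 0.676, 0.012]
force: [-24.2, 10.9, 24.5]
opening: 0.0006
```

>>> step_arm:
  deltas:
    - {"offset": [0.1,0,0],"roll": 0}
    - {"offset": [0.1,0,0],"roll": 0}

```text
t: 13.95
tool_pos: [0.5265, 0.0849, 0.0312]
orientation: [-3.066, 0.675, 0.018]
force: [-31.0, 12.9, 31.0]
opening: 0.0007
```

The carrier has stopped (33 N, no further travel). I ease the pressure and check that this is the end stop.

>>> step_arm:
  deltas:
    - {"offset": [0,0,-0.06],"roll": 0}
    - {"offset": [0,0,0],"roll": 0}

```text
t: 14.2
tool_pos: [0.5265, 0.085, 0.0312]
orientation: [-3.067, 0.675, 0.017]
force: [-25.8, 11.8, 22.8]
opening: 0.0004
```

```bash
python3 - <<'E'
from h import *
w=cams.read_camera('wrist');q=cams.read_camera('side')
cv2.imwrite('pics/m6.png',np.hstack([cv2.resize(q['pixels'][140:280,140:320],(540,420)),w['pixels'][:,150:410]])[:,:,::-1])
s=robot.read_state();print(s['t'],s['tool_pos'],s['force'],s['wrist_torque'])
E
```

```text
14.3 [0.52645153 0.08493575 0.03121753] [-26.15727918  11.70955428  22.2961042 ] [ 2.22770201  4.58504767 -0.00873586]
```

View pics/m6.png

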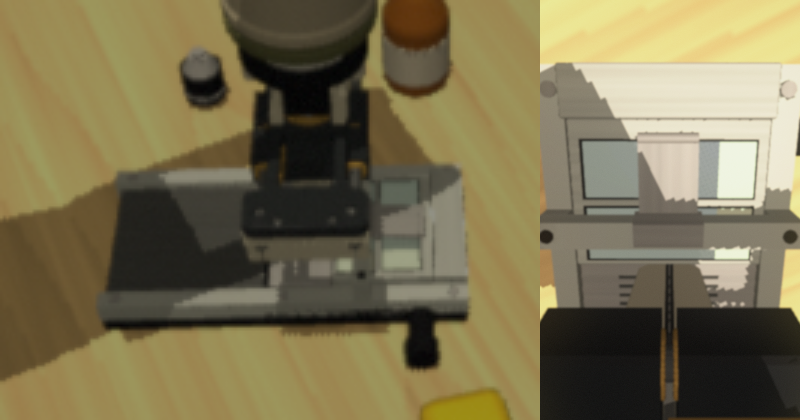

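The carrier front sits against the end stop (wrist crop row 118). Before letting go I zoom in on the table behind it.

```bash
python3 - <<'E'
from h import *
q=cams.read_camera('side');t=cams.read_camera('top')
pose=(.5065,.0936,-.4353)
for n,p in(('side',q),('top',t)):
  for k,X in (('carrier',[.045,0,.02]),('load_table',[-.066,0,.026])):
    r=cams.pinpoint(p,k)[:1]
    print(n,k,[(np.round(a['xy'],1),round(a['score'],2)) for a in r],'expected',proj(p,T(pose,[X])[0]), 'down',proj(p,T(pose,[[X[0],X[1],.0197]])[0]))
I=cv2.resize(q['pixels'][195:250,170:305,::-1],None,fx=5.9,fy=5.9,interpolation=cv2.INTER_CUBIC)
I=cv2.convertScaleAbs(I,alpha=1.6,beta=10)
J=cv2.convertScaleAbs(cv2.resize(q['pixels'][195:250,170:305,::-1],None,fx=5.9,fy=4.5),alpha=1.6,beta=10)
for z,c in((.026,(0,255,0)),(.0197,(0,0,255))):
  cv2.polylines(J,[((np.array([proj(q,X) for X in T(pose,box(-.118,-.014,.044,z))])-[170,195]+.5)*[5.9,4.5]).astype(int)],True,c,1)
cv2.imwrite('pics/m7.png',np.vstack([I,J]))
E
```

```text
side carrier [(array([257.5, 217.1]), 0.89)] expected [257.45443456 219.73087739] down [257.46054186 219.81763055]
side load_table [(array([202.8, 218.3]), 0.67)] expected [203.13512936 219.17392394] down [203.57980935 221.00298271]
top carrier [] expected [261.33450789 228.71055903] down [261.34272882 228.71126004]
top load_table [(array([233.9, 285.8]), 0.94)] expected [234.69228176 284.70226726] down [235.05421995 284.32093187]
```

View pics/m7.png

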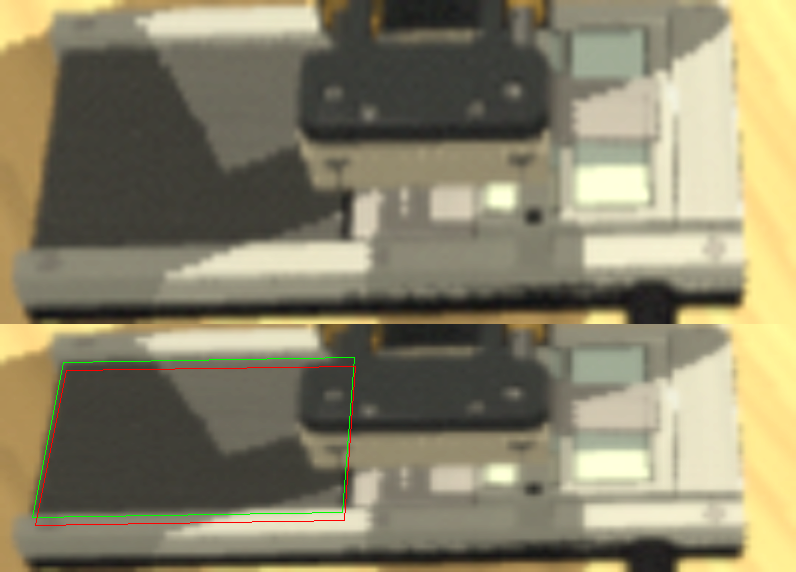

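The table is up (it matches the green outline), there is a dark gap behind the carrier's rear edge, and the carrier origin is at the expected home column (257.5). I unload gradually, back and up together, so the tip neither drags nor lifts the carrier.

>>> step_arm:
  deltas:
    - {"offset": [-0.1,0,-0.02],"roll": 0}
    - {"offset": [-0.1,0,-0.02],"roll": 0}
    - {"offset": [-0.1,0,-0.02],"roll": 0}
    - {"offset": [0,0,0],"roll": 0}

```text
t: 15.1
tool_pos: [0.5263, 0.0849, 0.0313]
orientation: [-3.067, 0.676, 0.008]
force: [-8.6, 6.5, 4.3]
opening: 0.0006
```

>>> step_arm:
  deltas:
    - {"offset": [-0.1,0,0],"roll": 0}
    - {"offset": [0,0,0],"roll": 0}

```text
t: 15.35
tool_pos: [0.5262, 0.0849, 0.0313]
orientation: [-3.067, 0.676, 0.005]
force: [-5.0, 5.4, -0.2]
opening: 0.0006
```

>>> step_arm:
  deltas:
    - {"offset": [-0.1,0,0],"roll": 0}
    - {"offset": [-0.1,0,0],"roll": 0}
    - {"offset": [0,0,0],"roll": 0}

```text
t: 15.72
tool_pos: [0.526, 0.0845, 0.0325]
orientation: [3.068, -0.677, 0.0]
force: [-1.6, 0.1, -0.9]
opening: 0.0005
```

The tip is free now. I move back slightly, then up and away.

>>> step_arm:
  deltas:
    - {"offset": [-0.1,0,-0.1],"roll": 0}
    - {"offset": [-0.1,0,-0.2],"roll": 0}
    - {"offset": [0,0,-1.0],"roll": 0}
    - {"offset": [0,0,-3.0],"roll": 0}
    - {"offset": [0,0,-5.0],"roll": 0}
    - {"offset": [0,0,-5.0],"roll": 0}
    - {"offset": [-4,0,-2.0],"roll": 0}
    - {"offset": [-4,0,0],"roll": 0}
    - {"offset": [-3,0,0],"roll": 0}
    - {"offset": [0,0,0],"roll": 0}

```text
t: 16.98
tool_pos: [0.4236, 0.1325, 0.1966]
orientation: [-3.068, 0.674, -0.003]
force: [0.4, 0.3, 0.1]
opening: 0.0004
```

```bash
python3 - <<'E'
from h import *
q=cams.read_camera('side');t=cams.read_camera('top');w=cams.read_camera('wrist')
s=robot.read_state();print(s['t'],s['tool_pos'],s['force'])
pose=(.5065,.0936,-.4353);h=T(pose,[[.045,0,.02]])[0];print('home',h)
Z=dict(carrier=.020,load_table=.026,bottle=0,dish=0,objective=0,timer=0)
for k,z in Z.items():
  for n,p in(('side',q),('top',t),('wrist',w)):
    for r in cams.pinpoint(p,k)[:1]: print(k,n,np.round(onz(p,r['xy'],z)[:2],4),round(r['score'],2))
cv2.imwrite('pics/m8.png',np.hstack([cv2.resize(q['pixels'][180:260,160:315],(400,206)),cv2.resize(w['pixels'],(400,300))[:206]])[:,:,::-1])
A=cv2.convertScaleAbs(cv2.resize(q['pixels'][190:255,165:305,::-1],(800,371),interpolation=cv2.INTER_CUBIC),alpha=1.4)
B=w['pixels'][:,:,::-1];B=B[:229*1][:,:400] if False else cv2.resize(B,(305,229))
C=np.zeros((600,800,3),np.uint8);C[:371]=A;C[371:,:305]=B;C[371:,310:600]=cv2.resize(t['pixels'][160:340,160:388,::-1],(290,229))
cv2.imwrite('pics/m8.png',C)
E
```

```text
17.125 [0.42513368 0.13151986 0.19620651] [-0.60070648  0.41171218  0.15559245]
home [0.54730346 0.07462429 0.02      ]
carrier side [0.5511 0.0832] 0.78
carrier top [0.5513 0.074 ] 0.87
carrier wrist [0.5476 0.0774] 0.81
load_table side [0.4441 0.1252] 0.82
load_table top [0.4468 0.1229] 0.75
load_table wrist [0.4482 0.1223] 0.58
bottle side [0.6605 0.2139] 0.79
bottle top [0.6614 0.2149] 0.77
bottle wrist [0.4466 0.1223] 0.44
dish side [ 0.3923 -0.0518] 0.93
dish top [ 0.3875 -0.0586] 0.79
dish wrist [ 0.3868 -0.053 ] 0.6
objective side [0.5002 0.2584] 0.61
objective top [0.5122 0.0836] 0.69
objective wrist [0.5084 0.2658] 0.9
timer side [ 0.5384 -0.1016] 0.55
timer top [ 0.5455 -0.0911] 0.69
```

View pics/m8.png

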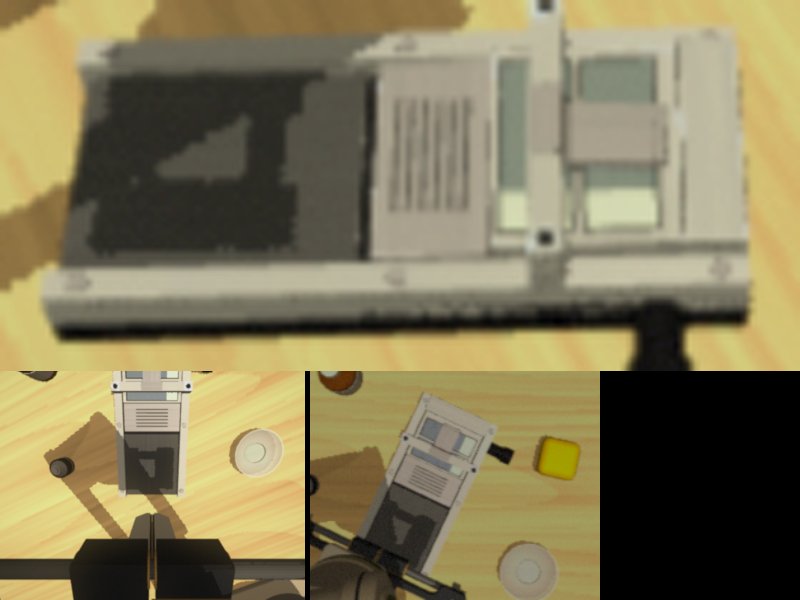

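The carrier is home against the end stop (column 683), the leaf is on the deck, and the table is up behind the rear edge (gap at column 372). The bystanders haven't moved, so I hand in.

```bash
python3 -c "
from plant import robot
print(robot.close_job())"
```

```text
the job is handed in; nothing more can be done
None
```

The carrier is loaded: fully home against the end stop, with the table sprung up behind it and the robot clear. I handed the job in at about 17 s.

I pressed the closed fingertips on the thumb rest until the table bottomed (tip stopped at 31 mm, about 14 N). I then slid the carrier under the gate and leaf spring to the hard stop, eased the load off gradually, and backed away.

**Last checks:**
- **Position:** the wrist camera put the carrier within 3 mm of home. The top camera was about 4 mm off and the side camera about 9 mm off.
- **Side-camera offset:** before I let go, the side camera matched home in column but was 2.6 px off in row. I relied on the picture instead, which shows the carrier's front against the stop.
- **Table and leaf:** the picture shows the leaf on the deck. The table's outline matches the "up" height, with a narrow gap behind the carrier's rear edge.
- **Bystanders:** all four look unmoved in the picture. The networks' positions scatter by up to about 12 mm, and two low-confidence or wrong reports (bottle in the wrist view, objective in the top view) were disregarded.

**Did not go as intended:** the press rose above the 10–20 N range, to about 32 N at the leaf and 31 N at the stop, with about 33 N horizontal at the stop. I trimmed it each time; the carrier stayed flat.

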